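# Close the nozzle drawer and find the fullest sugar tin

## Robot

A 6-joint arm with a two-finger parallel gripper is mounted at the origin on the work surface. World frame = base frame: x ahead of the robot, y to its left, z up, the work surface at z = 0. Lengths are in m, angles in degrees, forces in N, time in s.
With the tool pointing down it reaches from about 0.35 to 0.95 m from the base axis. Payload 17.4 kg.
Tool frame: the origin (TCP) lies between the finger pads; the fingertips stand 19 mm ahead of it and the grasp point (between the pads) is the TCP (manip.finger_overhang is the distance from the TCP to the fingertips, in m); z points along the fingers, y is the line along which they close (so a half turn about z gives the same grasp; the last joint's range is limited). The gripper opens to 93 mm and grips with 3 to 60 N. Pads are 15 mm wide; open, the fingers measure 128 mm over their backs; the gripper's body (75 mm by 188 mm) begins 65 mm behind the grasp point.
Start: joints at [-76.879, 6.646, 82.598, -0, 90.757, -2.166], TCP at [0.178, -0.651, 0.238] pointing down, gripper open.
Joint ranges: [-162.19, 162.19], [-47.58, 125.68], [4.15, 143.07], [-65.23, 245.23], [0.69, 171.88], [-170.13, 170.13]. Speed limits (degrees/s): [108.29, 108.29, 127.2, 180, 180, 180].

## Interface

Orientations are given as [roll, pitch, yaw] about the fixed x, y, z axes, in that order (R = Rz(yaw) Ry(pitch) Rx(roll)).
In Python, from station import monitor, camera, finish_job, manip gives the robot as it stands.
- The arm moves only by the tool move_arm, never from a script. Its argument "increments" is text: rows parted by semicolons, each of 7 numbers parted by spaces: the shift along the tool's x, y, z normalised to -1 to 1, where 1 is 150 mm, then the turn, a rotation vector about the tool's x, y, z normalised to -1 to 1, where 1 is 180 degrees, then the opening, from 0 (shut) to 1 (fully open). In form: x y z ax ay az gripper; .... A call has 1 to 12 rows; each row is the pose to reach, as a shift and turn from the pose commanded when the call began, along the tool's axes at that moment, turning the shorter way round; what a row does not reach only later rows make up. A row lasts 1/12 s, in which the tool goes at most 41.7 mm and 7.16 degrees, less where a joint would pass 70% of its speed; a pose out of reach is approached as far as the arm can. A call with a number of a shift or a turn outside -1 to 1 is refused whole. A call with a gripper value outside its range is refused whole. The fingers move at their own pace and stop on an object; "force" is the grip in N (left out, the last holds). Time passes only in rows, so rows that repeat a pose let the fingers close. It gives the time, the measured TCP pose, the force, the opening and the grip force at its end, in the units of the state.
- monitor.state(): the state, without advancing time (a new reading comes with each control period).
- camera(name): name is "scene" or "top"; returns a dict with "img" (420x560x3 uint8, blue, green, red), "range_z" (420x560 float32, m along the optical axis (not along the pixel's ray), 0 where there is no reading), "K" (3x3 intrinsics, pixels), "dist_coeffs" ([k1, k2, p1, p2, k3] as OpenCV has them; the pictures are not rectified), "R" (3x3) and "t" (3): a world point X has camera coordinates R X + t. Camera axes: x right, y down, z forward; pixel columns grow to the right and rows downward; lengths in m; the calibration is good to about 2 mm. A picture is of the moment at which its call begins.
- finish_job(): hands the job in; it is judged then, once.
The state is a dict: "clock": time; "q": joint angles; "joint_vel": joint speeds; "joint_efforts": joint torques, N m; "eef_pos": TCP position; "tool_rot": TCP orientation; "contact_force": force on the tool from outside, world axes, zero at the start; "wrist_torque": the same for the moment, N m; "finger_gap": finger opening in m; "grip_force": force on a finger pad.
Only numpy, scipy, OpenCV 4.12 (cv2) and the standard library are available. Lean on these libraries where they do the work, as an engineer would, in place of code of your own. Each camera call takes 0.05 s, during which the arm holds its last target. There are 200 camera calls.

## Task

Push the open nozzle drawer fully home until it clicks in, so that no sugar gets into it. Then try the three sugar tins on top of it one after another, from the robot's left to its right: lift each upright a few centimetres to feel its weight and stand it back on the unit. Finish while holding the heaviest one up in the gripper, upright and still, its base higher than the lids of the other two, with the other two left standing on the unit and everything else left where it was (if the right-hand tin is the heaviest it need not be set down in between).

Things in the scene. Friction and masses are not known exactly. Their poses are not given: they have to be found in the camera images.
- unit_top (a point): Low white drawer unit with a wooden top, fixed, 190 mm deep x 420 mm wide x 75 mm high, standing on the table; this point is the centre of its top face (75 mm above the table). Its x axis points away from the drawer's front (the way the drawer closes), its y axis along the unit's width towards the robot's left. The three tins stand on its top.
- drawer (a joint): The shallow drawer in the front of the unit, the side facing the robot: metres it stands open along the unit's -x; 0 = fully home. It starts 45 to 68 mm open. It slides with about 1 to 2 N; over the last 15 mm a sprung detent resists with about 5 N more, until 7 mm from home it snaps over and draws the drawer home by itself, against a hard stop.
- drawer_handle (a point): Middle of the drawer's handle: a level bar 10 mm thick and 120 mm long across the drawer front (along the unit's y), on two stubs 110 mm apart, its centre line 22 mm in front of the drawer face and 50 mm above the table (25 mm below the unit's top). It moves with the drawer and is free from above and in front. With the drawer home it lies 117 mm from the unit's centre along -x. Axes as the unit's.
- tin_left_center (a point): Centre (half-way up, 40 mm above its base) of the left tin as seen from the robot (largest y along the unit). A closed upright round stainless tin, 62 mm across, 80 mm high, flat lid, all three alike outside, about 110 mm apart in a row along the unit. Each weighs 0.25 to 0.85 kg in all with its filling; the heaviest is at least 0.2 kg heavier than the next, and which one it is changes each time. z is up.
- tin_left: The same left tin; origin at the centre of its underside, z up.
- tin_mid_center (a point): Centre (half-way up, 40 mm above its base) of the middle tin as seen from the robot (middle y along the unit). A closed upright round stainless tin, 62 mm across, 80 mm high, flat lid, all three alike outside, about 110 mm apart in a row along the unit. Each weighs 0.25 to 0.85 kg in all with its filling; the heaviest is at least 0.2 kg heavier than the next, and which one it is changes each time. z is up.
- tin_mid: The same middle tin; origin at the centre of its underside, z up.
- tin_right_center (a point): Centre (half-way up, 40 mm above its base) of the right tin as seen from the robot (smallest y along the unit). A closed upright round stainless tin, 62 mm across, 80 mm high, flat lid, all three alike outside, about 110 mm apart in a row along the unit. Each weighs 0.25 to 0.85 kg in all with its filling; the heaviest is at least 0.2 kg heavier than the next, and which one it is changes each time. z is up.
- tin_right: The same right tin; origin at the centre of its underside, z up.
- nozzle_a: Bystander: steel piping nozzle standing wide end down, 28 mm across, 42 mm high, at the back left corner of the unit's top; origin under its centre.
- nozzle_b: Bystander: a like nozzle at the back right corner of the unit's top.
- cutter: Bystander: round steel pastry cutter ring, 48 mm across, 18 mm high, on the unit's top at the back, between the left and middle tins; origin under its centre.
- nozzle_c: Bystander: bigger nozzle, 34 mm across, 50 mm high, standing on the table in front of the unit, to the left of the drawer's handle and clear of the open drawer's front; origin under its centre.
- loaf_tin: Bystander: empty loaf tin 240 x 110 x 75 mm on the table at the robot's left.
- bowl: Bystander: steel bowl 170 mm across, 75 mm high, on the table at the robot's right.
- spatula: Bystander: spatula 240 mm long lying on the table at the robot's right, near the robot.
Things that resemble listed ones, but are neither listed nor needed, are in the scene too. What is shaped like the tin_right but orange or yellow is not meant. Leave any pink look-alike of the tin_left alone.

How it is judged (in metres and radians):
On the way, in this order (a step that is already met when the one before it is completed fails the run):
1. the drawer is fully home (within 4 mm), before any tin is lifted (value of joint drawer below 0.004 m and contact force between each of tin_left, tin_mid, tin_right and unit above 0.8 N), for 0.3 s.
2. the left tin is lifted in the gripper, its base at least 15 mm above the unit (height (world z) of tin_left_center above 0.13 m and contact force between the fingers and tin_left above 1 N and contact force between tin_left and unit below 0.05 N and value of joint drawer below 0.004 m), for 0.3 s.
3. the middle tin is lifted in the gripper, its base at least 15 mm above the unit, with the tins before it stood back on the unit (height (world z) of tin_mid_center above 0.13 m and contact force between the fingers and tin_mid above 1 N and contact force between tin_mid and unit below 0.05 N and value of joint drawer below 0.004 m and contact force between tin_left and unit above 0.8 N), for 0.3 s.
4. the right tin is lifted in the gripper, its base at least 15 mm above the unit, with the tins before it stood back on the unit (height (world z) of tin_right_center above 0.13 m and contact force between the fingers and tin_right above 1 N and contact force between tin_right and unit below 0.05 N and value of joint drawer below 0.004 m and contact force between each of tin_left, tin_mid and unit above 0.8 N), for 0.3 s.
At the end, for the whole second after the job is handed in: Drawer home (within 4 mm). The heaviest tin is held still in the fingers, upright within 20 degrees, centre at least 190 mm above the table; the other two stand upright, untouched and at rest on the unit, neither weighing on it by more than 5.8 N (so neither is the heaviest) (value of joint drawer below 0.004 m and ((height (world z) of tin_left_center above 0.19 m and contact force between the fingers and tin_left above 1 N and contact force between tin_left and unit below 0.05 N and angle between tin_left_center's own z axis and vertical below 0.35 rad and linear speed of tin_left below 0.05 m/s and contact force between tin_mid and unit between 0.8 and 5.8 N and angle between each of tin_mid, tin_right's own z axis and vertical below 0.1 rad and linear speed of each of tin_mid, tin_right below 0.02 m/s and contact force between each of the arm, the fingers and tin_mid below 0.05 N and contact force between tin_right and unit between 0.8 and 5.8 N and contact force between each of the arm, the fingers and tin_right below 0.05 N) or (height (world z) of tin_mid_center above 0.19 m and contact force between the fingers and tin_mid above 1 N and contact force between tin_mid and unit below 0.05 N and angle between tin_mid_center's own z axis and vertical below 0.35 rad and linear speed of tin_mid below 0.05 m/s and contact force between tin_left and unit between 0.8 and 5.8 N and angle between each of tin_left, tin_right's own z axis and vertical below 0.1 rad and linear speed of each of tin_left, tin_right below 0.02 m/s and contact force between each of the arm, the fingers and tin_left below 0.05 N and contact force between tin_right and unit between 0.8 and 5.8 N and contact force between each of the arm, the fingers and tin_right below 0.05 N) or (height (world z) of tin_right_center above 0.19 m and contact force between the fingers and tin_right above 1 N and contact force between tin_right and unit below 0.05 N and angle between tin_right_center's own z axis and vertical below 0.35 rad and linear speed of tin_right below 0.05 m/s and contact force between tin_left and unit between 0.8 and 5.8 N and angle between each of tin_left, tin_mid's own z axis and vertical below 0.1 rad and linear speed of each of tin_left, tin_mid below 0.02 m/s and contact force between each of the arm, the fingers and tin_left below 0.05 N and contact force between tin_mid and unit between 0.8 and 5.8 N and contact force between each of the arm, the fingers and tin_mid below 0.05 N))); the arm keeps its last pose, push and grip.
It fails at once if a tin is tipped by more than 35 degrees (angle between any of tin_left, tin_mid, tin_right's own z axis and vertical above 0.61 rad).
It fails at once if a nozzle, the cutter, the loaf tin, the bowl or the spatula is moved by more than 25 mm (distance of any of nozzle_a, nozzle_b, nozzle_c, cutter, loaf_tin, bowl, spatula from where it was at the start of the episode above 0.025 m).
It also fails if it takes over 67 s, if anything falls off the work surface, if the arm or the gripper's body presses on something with over 40 N, if the wrist force passes 120 N, or if a joint passes its speed limit or range.

## Working session

There is one attempt and no reset: what is moved stays moved. The work goes in short steps, Python scripts to look and compute and a tool call to move; the robot and the scene stay as the last step left them, time stands still between calls to the robot, and variables do not carry over. Pictures are saved under pics/ and viewed, at most 10 in all, crops included, and the job is handed in when it is done.

Besides the shell and the picture viewer there is one more tool, called by a JSON object that holds its "fn" and its "kwargs", one argument or row to a line. move_arm: Moves the arm, as the interface text tells. Scaled input: -1 to 1 covers 150 mm each way for a shift and 180 degrees each way for a turn. Its arguments: {"type":"object","properties":{"increments":{"type":"string"},"force":{"type":"number"}},"required":["increments"]}

```bash
ls; mkdir -p pics; cat > h.py <<'E'
import numpy as np, cv2
from station import monitor, camera, finish_job, manip
def cloud(c):
    h,w=c["range_z"].shape
    u,v=np.meshgrid(np.arange(w),np.arange(h))
    p=cv2.undistortPoints(np.stack([u,v],-1).reshape(-1,1,2).astype(np.float64),c["K"],np.array(c["dist_coeffs"])).reshape(h,w,2)
    z=c["range_z"]
    P=np.dstack([p[...,0]*z,p[...,1]*z,z])
    W=(P-np.array(c["t"]))@np.array(c["R"])
    W[z==0]=np.nan
    return W
E
python3 - <<'E'
from h import *
for n in("scene","top"):
    c=camera(n); cv2.imwrite(f"pics/{n}.png",c["img"]); np.savez(f"{n}.npz",img=c["img"],W=cloud(c))
print(monitor.state())
E
```

```text
pics
{'clock': 0.1, 'q': array([-7.68796303e+01,  6.67192623e+00,  8.26310540e+01,  7.11547928e-04,
        9.07559436e+01, -2.16484869e+00]), 'joint_vel': array([-0.06195123, -0.03992867, -0.07565997,  0.00036552,  0.02565879,
       -0.05649881]), 'joint_efforts': array([ 1.77763195e-03, -7.22896099e+01, -6.23865795e+01,  7.81782134e-02,
        2.28264160e-02, -8.43381258e-05]), 'eef_pos': array([ 0.17791646, -0.65096949,  0.23698189]), 'tool_rot': array([-1.79941145e+02, -2.93681847e-03,  1.52852259e+01]), 'contact_force': array([ 0.64863838, -0.36944563, -0.08994513]), 'wrist_torque': array([-0.01633494, -0.02075189,  0.03553682]), 'grip_force': 0.0, 'finger_gap': 0.09281198039625885}
```

View pics/scene.png

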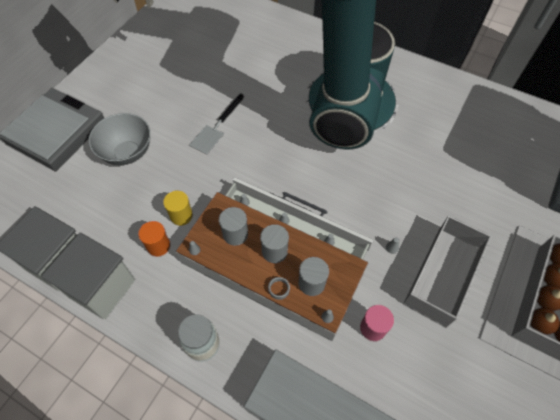

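View pics/top.png

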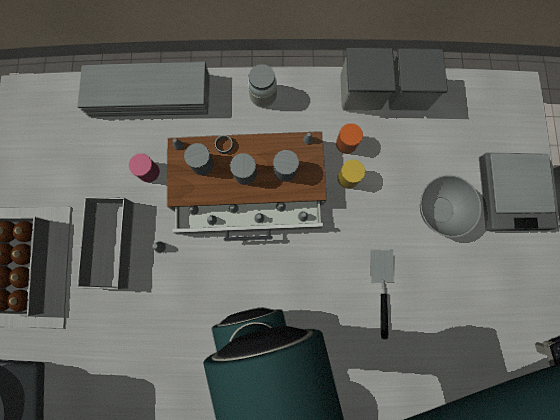

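The scene view shows the open drawer facing the robot. In the top view the three tin lids are at about (197,157), (243,168) and (286,164), the handle is at (247,237) and nozzle_c at (160,247). The yellow, orange and pink decoys stand beside the unit.

```bash
python3 - <<'E'
from h import *
for n in("top","scene"):
    d=np.load(n+".npz");W=d["W"].reshape(-1,3);img=d["img"].reshape(-1,3).astype(int)
    x,y,z=W.T
    ok=(x>.3)&(x<1.1)&(abs(y)<.5)
    # wooden top
    m=ok&(abs(z-.075)<.008)&(img[:,2]-img[:,0]>25)
    r=cv2.minAreaRect(W[m][:,:2].astype(np.float32)); print(n,"wood",m.sum(),r)
    m=ok&(abs(z-.155)<.006)
    lab=W[m]
    from scipy.cluster.hierarchy import fclusterdata
    L=fclusterdata(lab[:,:2],.015,'distance')
    for k in set(L):
        s=lab[L==k]
        if len(s)>40: print(" lid",len(s),cv2.minEnclosingCircle(s[:,:2].astype(np.float32)),s[:,2].mean().round(4), s.mean(0).round(3))
    I=d["img"];Wf=d["W"]
    if n=="top":
        for v in range(222,246,2): print(v,Wf[v,225:275:12].round(3).tolist())
        s=Wf[238:256,150:172].reshape(-1,3); s=s[s[:,2]>.012]; print("nozc",s.min(0),s.max(0))
    for hh in (.05,):
        m=ok&(abs(z-.055)<.008)&(x<.66)
        print(" h50",m.sum(),cv2.minAreaRect(W[m][:,:2].astype(np.float32)) if m.any() else 0)
E
```

```text
top wood 9490 ((0.6173285841941833, 0.05958300828933716), (0.20515049993991852, 0.6322310566902161), 4.264674186706543)
 lid 513 ((0.6301030516624451, 0.17987549304962158), 0.03270302712917328) 0.155 [0.629 0.18  0.155]
 lid 510 ((0.6023653745651245, 0.0648609921336174), 0.03209300711750984) 0.155 [0.602 0.065 0.155]
 lid 509 ((0.6101190447807312, -0.04110155999660492), 0.03188452869653702) 0.1549 [ 0.609 -0.041  0.155]
222 [[0.48, 0.124, 0.015], [0.48, 0.091, 0.017], [0.48, 0.058, 0.017], [0.479, 0.025, 0.022], [0.479, -0.008, 0.017]]
224 [[0.475, 0.124, 0.015], [0.474, 0.091, 0.018], [0.474, 0.058, 0.019], [0.474, 0.025, 0.019], [0.474, -0.008, 0.016]]
226 [[0.469, 0.124, 0.016], [0.463, 0.087, 0.061], [0.463, 0.055, 0.063], [0.463, 0.023, 0.065], [0.463, -0.008, 0.06]]
228 [[0.458, 0.118, 0.062], [0.458, 0.086, 0.061], [0.458, 0.055, 0.064], [0.458, 0.023, 0.063], [0.457, -0.008, 0.062]]
230 [[0.453, 0.118, 0.058], [0.454, 0.087, 0.054], [0.455, 0.056, 0.042], [0.456, 0.025, 0.03], [0.457, -0.008, 0.019]]
232 [[0.453, 0.123, 0.016], [0.454, 0.092, -0.001], [0.454, 0.059, -0.002], 
[... 809 characters left out ...]
82015] [0.42600337 0.31621945 0.05460722]
 h50 1576 ((0.528388500213623, 0.0124245285987854), (0.33177223801612854, 1.0294355154037476), 8.697829246520996)
scene wood 11361 ((0.6165378093719482, 0.05901584029197693), (0.20502173900604248, 0.6335856914520264), 3.990692138671875)
 lid 645 ((0.6287166476249695, 0.1791827231645584), 0.03198818862438202) 0.1546 [0.63  0.18  0.155]
 lid 576 ((0.6013325452804565, 0.06474818289279938), 0.03259124234318733) 0.1546 [0.603 0.066 0.155]
 lid 544 ((0.6093305349349976, -0.04034697264432907), 0.03267772123217583) 0.1547 [ 0.61  -0.04   0.155]
 h50 1862 ((0.5330612659454346, 0.014195859432220459), (0.3458889424800873, 1.0207606554031372), 8.230802536010742)
```

```bash
python3 - <<'E'
from h import *
from scipy.cluster.hierarchy import fclusterdata
d=np.load("top.npz");W=d["W"].reshape(-1,3);img=d["img"].reshape(-1,3).astype(int)
x,y,z=W.T
m=(abs(z-.075)<.006)&(img[:,2]-img[:,0]>25)&(x>.45)&(x<.8)&(y>-.15)&(y<.28)
print(cv2.minAreaRect(W[m][:,:2].astype(np.float32)))
m=(z>.085)&(z<.13)&(x>.5)&(x<.76)&(abs(y-.05)<.24)
L=fclusterdata(W[m][:,:2],.012,'distance')
for k in set(L):
    s=W[m][L==k]
    if len(s)>4: print(len(s),s.min(0).round(3),s.max(0).round(3))
m=(z>.045)&(z<.068)&(x>.41)&(x<.446)&(y>-.03)&(y<.16)
s=W[m];print("handle",s.mean(0),s.min(0),s.max(0),np.polyfit(s[:,1],s[:,0],1))
E
```

```text
((0.6173076629638672, 0.0650322437286377), (0.19091831147670746, 0.418923556804657), 1.9013770818710327)
65 [ 0.681 -0.113  0.085] [ 0.703 -0.092  0.119]
71 [0.671 0.235 0.086] [0.692 0.254 0.121]
96 [0.657 0.099 0.085] [0.703 0.144 0.098]
126 [0.598 0.149 0.085] [0.644 0.205 0.13 ]
94 [ 0.579 -0.071  0.085] [ 0.604 -0.012  0.129]
102 [0.57  0.034 0.085] [0.606 0.093 0.13 ]
handle [0.4332699  0.05883469 0.05403957] [ 0.42712615 -0.00519828  0.04796649] [0.44589174 0.1215016  0.06094192] [-0.02147441  0.43453334]
```

{"fn": "move_arm", "kwargs": {
  "increments": "0.6 -0.94 0 0 0 0.074 0.2;0.6 -0.94 0 0 0 0.074 0;0.6 -0.94 0 0 0 0.074 0;0.6 -0.94 0 0 0 0.074 0;0.6 -0.94 0 0 0 0.074 0;0.6 -0.94 0 0 0 0.074 0"
}}

```text
clock: 0.6
eef_pos: [0.2282, -0.4901, 0.2382]
tool_rot: [179.9, -0.0, 2.1]
contact_force: [-0.2, -0.3, 0.3]
finger_gap: 0.0577
grip_force: 0.0
```

{"fn": "move_arm", "kwargs": {
  "increments": "0.52 -1 0 0 0 0 0;0.52 -1 0 0 0 0 0;0.52 -1 0 0 0 0 0;0.52 -1 0 0 0 0 0;0.52 -1 0 0 0 0 0"
}}

```text
clock: 1.02
eef_pos: [0.3023, -0.3355, 0.2379]
tool_rot: [-180.0, -0.1, 2.1]
contact_force: [-0.3, -0.4, 0.9]
finger_gap: 0.0242
grip_force: 0.0
```

{"fn": "move_arm", "kwargs": {
  "increments": "0.5 -1 0 0 0 0 0;0.5 -1 0 0 0 0 0;0.5 -1 0 0 0 0 0;0.5 -1 0 0 0 0 0;0.5 -1 0 0 0 0 0"
}}

```text
clock: 1.43
eef_pos: [0.3726, -0.1821, 0.2378]
tool_rot: [-179.9, -0.0, 2.3]
contact_force: [0.9, -2.0, 0.6]
finger_gap: 0.0007
grip_force: 0.0
```

{"fn": "move_arm", "kwargs": {
  "increments": "0.16 -1 0.2 0 0 0 0;0.16 -1 0.2 0 0 0 0;0.16 -1 0.2 0 0 0 0;0.16 -1 0.2 0 0 0 0;0.16 -1 0.2 0 0 0 0;0.16 -1 0.2 0 0 0 0"
}}

```text
clock: 1.93
eef_pos: [0.3895, -0.0352, 0.2074]
tool_rot: [180.0, 0.1, 2.1]
contact_force: [-0.4, -0.5, -0.0]
finger_gap: -0.0001
grip_force: 0.0
```

{"fn": "move_arm", "kwargs": {
  "increments": "0.03 -0.63 0.4 0 0 0 0;0.03 -0.63 0.6 0 0 0 0;0.03 -0.63 0.8 0 0 0 0;0.03 -0.63 1 0 0 0 0;0.03 -0.63 1 0 0 0 0;0.03 -0.63 1 0 0 0 0;0.03 -0.63 1 0 0 0 0"
}}

```text
clock: 2.52
eef_pos: [0.3907, 0.0578, 0.0579]
tool_rot: [180.0, 0.1, 1.9]
contact_force: [-0.4, -0.5, 0.1]
finger_gap: 0.0008
grip_force: 0.0
```

{"fn": "move_arm", "kwargs": {
  "increments": "0.08 0 0 0 0 0 0;0.14 0 0 0 0 0 0;0.2 0 0 0 0 0 0;0.25 0 0 0 0 0 0;0.3 0 0 0 0 0 0;0.35 0 0 0 0 0 0;0.4 0 0 0 0 0 0;0.44 0 0 0 0 0 0;0.48 0 0 0 0 0 0;0.52 0 0 0 0 0 0;0.55 0 0 0 0 0 0;0.55 0 0 0 0 0 0"
}}

```text
clock: 3.52
eef_pos: [0.4733, 0.0619, 0.0575]
tool_rot: [-180.0, 0.0, 2.0]
contact_force: [1.0, -0.8, -0.3]
finger_gap: 0.0005
grip_force: 0.0
```

{"fn": "move_arm", "kwargs": {
  "increments": "0.02 0 0 0 0 0 0;0.04 0 0 0 0 0 0;0.04 0 0 0 0 0 0"
}}

```text
clock: 3.77
eef_pos: [0.479, 0.0621, 0.0576]
tool_rot: [-180.0, 0.0, 2.0]
contact_force: [0.1, 0.5, 0.5]
finger_gap: 0.0005
grip_force: 0.0
```

{"fn": "move_arm", "kwargs": {
  "increments": "0.02 0 0 0 0 0 0;0.04 0 0 0 0 0 0;0.04 0 0 0 0 0 0"
}}

```text
clock: 4.02
eef_pos: [0.4853, 0.0623, 0.0577]
tool_rot: [-180.0, -0.0, 2.0]
contact_force: [0.1, -1.2, 0.1]
finger_gap: 0.0003
grip_force: 0.0
```

```bash
python3 - <<'E'
from h import *
c=camera("scene"); i=c["img"][150:300,170:400]; cv2.imwrite("pics/s2.png",cv2.resize(i,None,fx=3,fy=3)); W=cloud(c).reshape(-1,3)
d=camera("top");W2=cloud(d).reshape(-1,3)
for s in (W,W2):
    m=(s[:,2]>.045)&(s[:,2]<.068)&(s[:,0]>.40)&(s[:,0]<.53)&(s[:,1]>-.15)&(s[:,1]<.27)
    h=np.histogram(s[m][:,0],np.arange(.4,.531,.01));print(h[0])
E
```

```text
[  0   0   0   0   0   0   0   0   3 116 123   4   1]
[ 0  0  0  0  0  0  0  0  0  0  0 42 67]
```

View pics/s2.png

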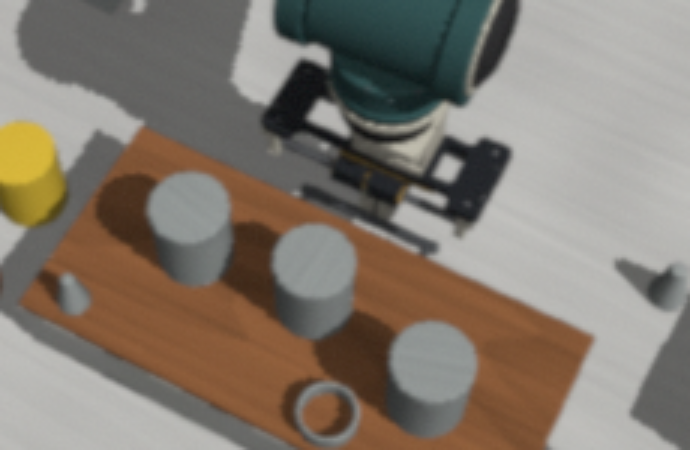

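The close-up shows the handle bar against the unit's front at crop px (370,220) with no drawer interior visible, so the drawer appears home. A gentle push will confirm it.

{"fn": "move_arm", "kwargs": {
  "increments": "0.015 0 0 0 0 0 0;0.03 0 0 0 0 0 0;0.03 0 0 0 0 0 0"
}}

```text
clock: 4.37
eef_pos: [0.4868, 0.0623, 0.0575]
tool_rot: [180.0, 0.4, 2.0]
contact_force: [-31.1, -1.7, 21.0]
finger_gap: 0.0004
grip_force: 15.8
```

{"fn": "move_arm", "kwargs": {
  "increments": "-0.1 0 0 0 0 0 0;-0.3 0 0 0 0 0 0;-0.3 0 -0.3 0 0 0 0;-0.3 0 -1 0 0 0 0;-0.3 0 -1 0 0 0 0.88;-0.3 0 -1 0 0 0 0.88;-0.3 0 -1 0 0 0 0.88;-0.3 0 -1 0 0 0 0.88;-0.3 0 -1 0 0 0 0.88"
}}

```text
clock: 5.12
eef_pos: [0.4441, 0.0609, 0.2069]
tool_rot: [180.0, 0.0, 2.0]
contact_force: [0.3, -0.7, -1.2]
finger_gap: 0.0295
grip_force: 0.0
```

```bash
cat > lids.py <<'E'
from h import *
from scipy.cluster.hierarchy import fclusterdata
for n in("top","scene"):
    W=cloud(camera(n)).reshape(-1,3); x,y,z=W.T
    for lo,hi in((.148,.161),):
        s=W[(z>lo)&(z<hi)&(x>.54)&(x<.7)&(y>-.11)&(y<.26)]
        L=fclusterdata(s[:,:2],.012,'distance')
        for k in set(L):
            q=s[L==k]
            if len(q)>60: print(n,len(q),np.round(cv2.minEnclosingCircle(q[:,:2].astype(np.float32))[0],4))
st=monitor.state();print(st["eef_pos"],st["tool_rot"],st["contact_force"],st["joint_efforts"])
W=cloud(camera("scene")).reshape(-1,3)
m=(W[:,2]>.045)&(W[:,2]<.068)&(W[:,0]>.45)&(W[:,0]<.53)&(abs(W[:,1]-.06)<.05)
print("handle x",W[m][:,0].mean() if m.any() else 0,m.sum())
E
python3 lids.py
```

```text
top 516 [0.6298 0.1805]
top 504 [ 0.6103 -0.0416]
top 422 [0.6028 0.0645]
scene 648 [0.628  0.1801]
scene 575 [0.6016 0.0645]
scene 545 [ 0.6094 -0.0409]
[0.44389137 0.06084389 0.206269  ] [1.79995690e+02 1.12580530e-01 1.96651741e+00] [ 0.12786373  0.16137398 -0.26350603] [ 1.29909939e-02 -3.12162066e+01 -6.31895900e+01  1.16973798e-02
 -8.06571334e-02 -2.06662808e-04]
handle x 0.5006357809062665 152
```

{"fn": "move_arm", "kwargs": {
  "increments": "0.95 -0.75 0 0 0 0 0.88;0.95 -0.75 0 0 0 0 0.88;0.95 -0.75 0 0 0 0 0.88;0.95 -0.75 0 0 0 0 0.88;0.95 -0.75 0 0 0 0 0.88;0.95 -0.75 0 0 0 0 0.88;0.95 -0.75 0 0 0 0 0.88;0.95 -0.75 0 0 0 0 0.88"
}}

```text
clock: 5.93
eef_pos: [0.5822, 0.1777, 0.2069]
tool_rot: [180.0, 0.1, 2.0]
contact_force: [-0.2, -1.1, 0.1]
finger_gap: 0.0816
grip_force: 0.0
```

{"fn": "move_arm", "kwargs": {
  "increments": "0.31 0 0 0 0 0 0.88;0.31 0 0 0 0 0 0.88;0.31 0 0.2 0 0 0 0.88;0.31 0 0.4 0 0 0 0.88;0.31 0 0.58 0 0 0 0.88;0.31 0 0.58 0 0 0 0.88;0.31 0 0.58 0 0 0 0.5;0.31 0 0.58 0 0 0 0.4;0.31 0 0.58 0 0 0 0.4;0.31 0 0.58 0 0 0 0.4;0.31 0 0.58 0 0 0 0.4;0.31 0 0.58 0 0 0 0.4",
  "force": 40
}}

```text
clock: 6.93
eef_pos: [0.63, 0.1797, 0.123]
tool_rot: [-180.0, -0.2, 2.0]
contact_force: [-1.4, -2.5, 8.7]
finger_gap: 0.0609
grip_force: 40.0
```

{"fn": "move_arm", "kwargs": {
  "increments": "0 0 -0.08 0 0 0 0.4;0 0 -0.18 0 0 0 0.4;0 0 -0.27 0 0 0 0.4;0 0 -0.27 0 0 0 0.4;0 0 -0.27 0 0 0 0.4;0 0 -0.27 0 0 0 0.4;0 0 -0.27 0 0 0 0.4;0 0 -0.27 0 0 0 0.4;0 0 -0.27 0 0 0 0.4;0 0 -0.27 0 0 0 0.4;0 0 -0.27 0 0 0 0.4"
}}

```text
clock: 7.85
eef_pos: [0.6292, 0.1798, 0.1609]
tool_rot: [180.0, 0.0, 2.0]
contact_force: [-0.5, 0.9, -7.1]
finger_gap: 0.0612
grip_force: 40.0
```

```bash
cat > w.py <<'E'
from h import *
F=[]
for i in range(6):
    c=camera("scene"); s=monitor.state(); F.append(np.r_[s["contact_force"],s["joint_efforts"][1:3]])
print(np.mean(F,0).round(2),np.std(F,0).round(2),s["eef_pos"],s["grip_force"],s["finger_gap"])
cv2.imwrite("pics/w_%d.png"%(s["clock"]*100),c["img"]);print(s["clock"])
E
python3 w.py
```

```text
[  0.41  -0.33  -7.76 -74.58 -65.61] [0.18 0.38 0.97 0.03 0.03] [0.62931155 0.17977203 0.16114078] 39.99338172376156 0.060982092038849675
8.15
```

{"fn": "move_arm", "kwargs": {
  "increments": "0 0 0.1 0 0 0 0.4;0 0 0.18 0 0 0 0.4;0 0 0.22 0 0 0 0.4;0 0 0.24 0 0 0 0.4;0 0 0.25 0 0 0 0.4;0 0 0.25 0 0 0 0.4;0 0 0.25 0 0 0 0.4"
}}

```text
clock: 8.73
eef_pos: [0.6294, 0.1799, 0.1237]
tool_rot: [-180.0, -0.0, 2.0]
contact_force: [0.7, 0.6, -7.6]
finger_gap: 0.0605
grip_force: 40.0
```

{"fn": "move_arm", "kwargs": {
  "increments": "0 0 0.005 0 0 0 0.4;0 0 0.01 0 0 0 0.4;0 0 0.01 0 0 0 0.4;0 0 0.01 0 0 0 0.4"
}}

```text
clock: 9.07
eef_pos: [0.6295, 0.1799, 0.1231]
tool_rot: [-180.0, -0.1, 2.0]
contact_force: [-4.3, -1.5, 5.5]
finger_gap: 0.0611
grip_force: 40.0
```

{"fn": "move_arm", "kwargs": {
  "increments": "0 0 0 0 0 0 0.86;0 0 0 0 0 0 0.86;0 0 0 0 0 0 0.86;0 0 0 0 0 0 0.86;0 0 0 0 0 0 0.86;0 0 -0.2 0 0 0 0.86;0 0 -0.4 0 0 0 0.86;0 0 -0.6 0 0 0 0.86;0 0 -0.6 0 0 0 0.86;0 0 -0.6 0 0 0 0.86"
}}

```text
clock: 9.9
eef_pos: [0.6299, 0.18, 0.2141]
tool_rot: [-180.0, -0.2, 2.0]
contact_force: [-0.7, -0.0, -0.2]
finger_gap: 0.0801
grip_force: 0.0
```

```bash
python3 lids.py
```

```text
top 507 [ 0.6102 -0.0415]
top 515 [0.6024 0.065 ]
scene 630 [0.6286 0.1794]
scene 544 [ 0.6089 -0.0406]
scene 271 [0.6025 0.0646]
[0.62905735 0.17973859 0.21115681] [1.79989548e+02 5.58109350e-02 1.96410343e+00] [ 0.02568384  1.44772186 -1.05155323] [ 2.26046273e-02 -7.14155316e+01 -6.44127631e+01 -8.54699829e-04
 -5.32092992e-02 -3.99746148e-05]
handle x 0.502740913036307 8
```

{"fn": "move_arm", "kwargs": {
  "increments": "-0.21 0.76 0 0 0 0 0.86;-0.21 0.76 0 0 0 0 0.86;-0.21 0.76 0 0 0 0 0.86;-0.21 0.76 0 0 0 0 0.86;-0.21 0.76 0 0 0 0 0.86;-0.21 0.76 0.2 0 0 0 0.86;-0.21 0.76 0.4 0 0 0 0.86;-0.21 0.76 0.58 0 0 0 0.86;-0.21 0.76 0.58 0 0 0 0.86;-0.21 0.76 0.58 0 0 0 0.86"
}}

```text
clock: 10.88
eef_pos: [0.6012, 0.0656, 0.1239]
tool_rot: [-180.0, 0.2, 2.0]
contact_force: [0.5, -0.2, 1.5]
finger_gap: 0.08
grip_force: 0.0
```

{"fn": "move_arm", "kwargs": {
  "increments": "0 0 0 0 0 0 0.4;0 0 0 0 0 0 0.4;0 0 0 0 0 0 0.4;0 0 0 0 0 0 0.4;0 0 0 0 0 0 0.4;0 0 0 0 0 0 0.4",
  "force": 40
}}

```text
clock: 11.38
eef_pos: [0.6023, 0.0651, 0.1267]
tool_rot: [-180.0, -0.1, 2.0]
contact_force: [-0.4, 2.3, 7.6]
finger_gap: 0.061
grip_force: 40.0
```

{"fn": "move_arm", "kwargs": {
  "increments": "0 0 -0.08 0 0 0 0.4;0 0 -0.18 0 0 0 0.4;0 0 -0.27 0 0 0 0.4;0 0 -0.27 0 0 0 0.4;0 0 -0.27 0 0 0 0.4;0 0 -0.27 0 0 0 0.4;0 0 -0.27 0 0 0 0.4;0 0 -0.27 0 0 0 0.4;0 0 -0.27 0 0 0 0.4;0 0 -0.27 0 0 0 0.4"
}}

```text
clock: 12.22
eef_pos: [0.6016, 0.0648, 0.1653]
tool_rot: [-180.0, 0.0, 2.0]
contact_force: [-0.5, -0.1, -4.3]
finger_gap: 0.061
grip_force: 39.9
```

```bash
python3 w.py
```

```text
[ -0.27  -0.09  -3.93 -62.91 -63.49] [0.44 0.24 0.46 0.01 0.03] [0.60175701 0.06478654 0.16564571] 39.940514486297616 0.06101656808453272
12.5167
```

{"fn": "move_arm", "kwargs": {
  "increments": "0 0 0.1 0 0 0 0.4;0 0 0.18 0 0 0 0.4;0 0 0.22 0 0 0 0.4;0 0 0.245 0 0 0 0.4;0 0 0.255 0 0 0 0.4;0 0 0.265 0 0 0 0.4;0 0 0.265 0 0 0 0.4;0 0 0.265 0 0 0 0.4"
}}

```text
clock: 13.18
eef_pos: [0.6018, 0.0648, 0.1268]
tool_rot: [-180.0, -0.0, 2.0]
contact_force: [-5.8, 0.2, 4.3]
finger_gap: 0.061
grip_force: 39.9
```

{"fn": "move_arm", "kwargs": {
  "increments": "0 0 0 0 0 0 0.86;0 0 0 0 0 0 0.86;0 0 0 0 0 0 0.86;0 0 0 0 0 0 0.86;0 0 0 0 0 0 0.86;0 0 -0.2 0 0 0 0.86;0 0 -0.4 0 0 0 0.86;0 0 -0.58 0 0 0 0.86;0 0 -0.58 0 0 0 0.86;0 0 -0.58 0 0 0 0.86"
}}

```text
clock: 14.02
eef_pos: [0.6023, 0.0648, 0.2144]
tool_rot: [-180.0, -0.2, 2.0]
contact_force: [0.3, -0.1, -0.5]
finger_gap: 0.0799
grip_force: 0.0
```

{"fn": "move_arm", "kwargs": {
  "increments": "0.03 0.71 0 0 0 0 0.86;0.03 0.71 0 0 0 0 0.86;0.03 0.71 0 0 0 0 0.86;0.03 0.71 0 0 0 0 0.86;0.03 0.71 0 0 0 0 0.86;0.03 0.71 0.2 0 0 0 0.86;0.03 0.71 0.4 0 0 0 0.86;0.03 0.71 0.58 0 0 0 0.86;0.03 0.71 0.58 0 0 0 0.86;0.03 0.71 0.58 0 0 0 0.86"
}}

```text
clock: 14.85
eef_pos: [0.6092, -0.0405, 0.1248]
tool_rot: [-180.0, 0.2, 2.0]
contact_force: [-0.3, -1.0, -0.7]
finger_gap: 0.0798
grip_force: 0.0
```

{"fn": "move_arm", "kwargs": {
  "increments": "0 0 0 0 0 0 0.4;0 0 0 0 0 0 0.4;0 0 0 0 0 0 0.4;0 0 0 0 0 0 0.4;0 0 0 0 0 0 0.4;0 0 0 0 0 0 0.4",
  "force": 40
}}

```text
clock: 15.35
eef_pos: [0.6105, -0.0414, 0.1276]
tool_rot: [-180.0, -0.1, 2.0]
contact_force: [-1.0, 2.0, 7.6]
finger_gap: 0.0614
grip_force: 40.0
```

{"fn": "move_arm", "kwargs": {
  "increments": "0 0 -0.08 0 0 0 0.4;0 0 -0.18 0 0 0 0.4;0 0 -0.27 0 0 0 0.4;0 0 -0.27 0 0 0 0.4;0 0 -0.27 0 0 0 0.4;0 0 -0.27 0 0 0 0.4;0 0 -0.27 0 0 0 0.4;0 0 -0.27 0 0 0 0.4;0 0 -0.27 0 0 0 0.4;0 0 -0.27 0 0 0 0.4"
}}

```text
clock: 16.18
eef_pos: [0.6098, -0.0415, 0.166]
tool_rot: [-180.0, 0.0, 2.0]
contact_force: [0.3, -0.3, -2.5]
finger_gap: 0.0617
grip_force: 40.0
```

```bash
python3 w.py
```

```text
[ -0.07  -0.18  -2.71 -63.09 -62.56] [0.45 0.37 0.38 0.01 0.03] [ 0.60987949 -0.04149757  0.16639146] 39.99915554188192 0.06183373337706955
16.4833
```

{"fn": "move_arm", "kwargs": {
  "increments": "0 0 0.1 0 0 0 0.4;0 0 0.18 0 0 0 0.4;0 0 0.22 0 0 0 0.4;0 0 0.245 0 0 0 0.4;0 0 0.255 0 0 0 0.4;0 0 0.265 0 0 0 0.4;0 0 0.265 0 0 0 0.4;0 0 0.265 0 0 0 0.4"
}}

```text
clock: 17.15
eef_pos: [0.6099, -0.0415, 0.1276]
tool_rot: [180.0, -0.0, 2.0]
contact_force: [-6.8, 1.1, 9.0]
finger_gap: 0.0612
grip_force: 40.0
```

{"fn": "move_arm", "kwargs": {
  "increments": "0 0 0 0 0 0 0.86;0 0 0 0 0 0 0.86;0 0 0 0 0 0 0.86;0 0 0 0 0 0 0.86;0 0 0 0 0 0 0.86;0 0 -0.2 0 0 0 0.86;0 0 -0.4 0 0 0 0.86;0 0 -0.58 0 0 0 0.86;0 0 -0.58 0 0 0 0.86;0 0 -0.58 0 0 0 0.86"
}}

```text
clock: 17.98
eef_pos: [0.6104, -0.0415, 0.2151]
tool_rot: [180.0, -0.2, 2.0]
contact_force: [-0.6, -0.4, -0.4]
finger_gap: 0.0797
grip_force: 0.0
```

{"fn": "move_arm", "kwargs": {
  "increments": "0.18 -0.98 0 0 0 0 0.86;0.18 -0.98 0 0 0 0 0.86;0.18 -0.98 0 0 0 0 0.86;0.18 -0.98 0 0 0 0 0.86;0.18 -0.98 0 0 0 0 0.86;0.18 -0.98 0 0 0 0 0.86"
}}

```text
clock: 18.48
eef_pos: [0.6314, 0.1075, 0.2118]
tool_rot: [180.0, 0.1, 2.1]
contact_force: [-1.0, -0.2, -0.3]
finger_gap: 0.0799
grip_force: 0.0
```

```bash
python3 lids.py
```

```text
top 513 [ 0.609  -0.0417]
scene 610 [0.6289 0.1795]
scene 383 [ 0.6079 -0.0415]
scene 270 [0.6044 0.0669]
[0.6315242  0.10583139 0.21253411] [1.79980418e+02 8.28589941e-02 1.96489780e+00] [-0.54921832 -1.16230204  1.09601336] [ 1.87375087e+00 -6.55793095e+01 -6.20450020e+01  7.72695593e-02
 -9.73010575e-02  3.16081499e-02]
handle x 0 0
```

{"fn": "move_arm", "kwargs": {
  "increments": "0 -0.49 0 0 0 0 0.86;0 -0.49 0 0 0 0 0.86;0 -0.49 0 0 0 0 0.86;0 -0.49 0 0 0 0 0.86;0 -0.49 0.2 0 0 0 0.86;0 -0.49 0.4 0 0 0 0.86;0 -0.49 0.58 0 0 0 0.86;0 -0.49 0.58 0 0 0 0.86;0 -0.49 0.58 0 0 0 0.86"
}}

```text
clock: 19.38
eef_pos: [0.629, 0.1783, 0.1261]
tool_rot: [180.0, 0.1, 1.9]
contact_force: [0.7, -0.2, 0.9]
finger_gap: 0.0798
grip_force: 0.0
```

{"fn": "move_arm", "kwargs": {
  "increments": "0 0 0 0 0 0 0.4;0 0 0 0 0 0 0.4;0 0 0 0 0 0 0.4;0 0 0 0 0 0 0.4;0 0 0 0 0 0 0.4;0 0 0 0 0 0 0.4",
  "force": 40
}}

```text
clock: 19.88
eef_pos: [0.63, 0.1796, 0.1284]
tool_rot: [180.0, -0.1, 2.0]
contact_force: [0.1, -2.5, 6.8]
finger_gap: 0.0607
grip_force: 40.0
```

{"fn": "move_arm", "kwargs": {
  "increments": "0 0 -0.08 0 0 0 0.4;0 0 -0.2 0 0 0 0.4;0 0 -0.4 0 0 0 0.4;0 0 -0.6 0 0 0 0.4;0 0 -0.78 0 0 0 0.4;0 0 -0.78 0 0 0 0.4;0 0 -0.78 0 0 0 0.4;0 0 -0.78 0 0 0 0.4;0 0 -0.78 0 0 0 0.4;0 0 -0.78 0 0 0 0.4;0 0 -0.78 0 0 0 0.4;0 0 -0.78 0 0 0 0.4"
}}

```text
clock: 20.88
eef_pos: [0.6292, 0.1797, 0.2428]
tool_rot: [180.0, 0.1, 2.0]
contact_force: [-0.1, 0.1, -8.0]
finger_gap: 0.0609
grip_force: 40.0
```

```bash
python3 w.py; cp pics/w_2*.png pics/fin.png
```

```text
[-5.000e-02  1.000e-02 -7.800e+00 -7.320e+01 -6.702e+01] [0.35 0.25 0.53 0.07 0.09] [0.62929889 0.17977217 0.24366124] 39.998674392700195 0.060514654574893
21.1833
```

View pics/fin.png

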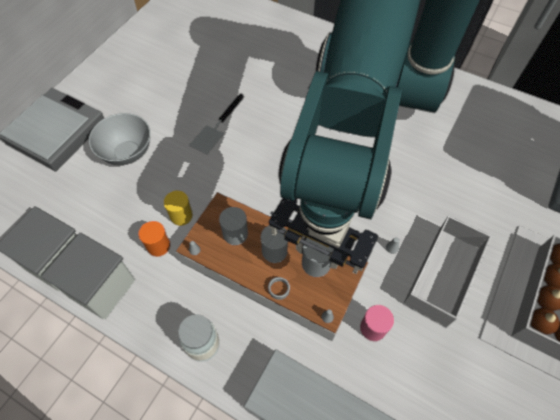

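The left tin (314,255) is held up at 7.8 N. The middle tin (274,245) and right tin (232,225) stand on the unit, and the bystanders are in place.

```bash
python3 -c "
from station import finish_job
print(finish_job())"
```

```text
the job is handed in; nothing more can be done
None
```

The job is handed in, though no verdict came back: the drawer is home, all three tins were weighed (left about 7.8 N, middle 3.9 N, right 2.7 N), and the left tin, the heaviest, is held up with its base about 190 mm above the table while the other two stand on the unit.

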